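# Lock the print magnifier's focus collar and snap its eyepiece cap home

## Task

Close down the bench fingerprint magnifier: first turn its lock collar clockwise by the brass thumb pin until the white line on the pin's arm meets the red locked mark, so the focus cannot shift, then fit the red dust cap over the eyepiece tube and press it straight down until it clicks over the spring ring and is fully home. Do not let up after the click: keep pressing the cap down firmly, but never so hard as to crack the lens, and finish with the robot still pressing on it. Leave everything else on the bench where it is.

Things in the scene. Friction and masses are not known exactly. Their poses are not given: they have to be found in the camera images.
- stand: Bench fingerprint magnifier, fixed, does not move: grey base plate 150 x 150 x 12 mm, black foot ring, low post (top 89 mm high, 54 mm from the barrel axis, 200 degrees anticlockwise from x), vertical lens barrel over the plate's centre. Origin: centre of the plate's underside, on the barrel axis; z up, x towards the red locked mark. Mark flange: radius 34 mm, its top 96 mm high.
- eye_top (a point): Centre of the steel eyepiece tube's top face, on the barrel axis, 150 mm above the bench; z up. The tube is 34 mm in diameter, top edge chamfered, and stands free above the lock collar (top of collar 116 mm high, radius 26 mm). 12.5 mm below its top a brass split spring ring stands about 2.5 mm proud and gives way inwards.
- pin_top (a point): Centre of the top of the collar's brass thumb pin: an upright round pin 10 mm in diameter, from 108 to 126 mm above the bench, 44 mm from the barrel axis, on a radial arm 9 mm wide (100-108 mm high, with a white line). It turns with the collar about the barrel axis.
- collar (a joint): Turn of the lock collar about the barrel axis, rad; grows clockwise seen from above. At 1.30 the pin's white line points straight at the red locked mark (the stand's x); at 0 it is 1.30 rad anticlockwise of it. End stops at 0 and 1.37. It stays where it is left; friction about 0.06 N m (1.4 N at the pin).
- cap: Red press-on dust cap, a cup standing mouth down: 50 mm outside diameter, 25 mm high, 30 g. Origin: centre of its mouth (underside), z up. Bore 36.4 mm, mouth 40 mm, 20 mm deep inside: fully home its mouth is 20 mm below the tube's top and its roof rests on the tube. Pressing on takes 10 to 15 N, dropping with a click about 5 mm before home. Over 60 N cracks the lens.
- mat: Black rubber mat 220 x 240 x 4 mm, fixed; the cap, the powder jar and the lens cell stand on it. Origin: centre of its underside.
- powder_jar: Amber jar, 32 mm in diameter, 48 mm tall, on the mat; leave alone. Origin: centre of its underside.
- lens_cell: Brass ring, outside diameter 36 mm, hole 26 mm, 12 mm high, on the mat; leave alone. Origin: centre of its underside.
- ink_pad: Dark ink pad, 85 x 60 x 14 mm; leave alone. Origin: centre of its underside.
- marker: Yellow evidence marker tent, 50 x 42 mm, 50 mm high, between magnifier and mat; leave alone. Origin: centre of its underside.
- torch: Black torch, 127 mm long, 38 mm thick, lying along its x; leave alone. Origin: under its middle, on the bench.
- brush: Print dusting brush, 160 mm long, 28 mm thick at its black tuft, lying along its x (tuft at +x); leave alone. Origin: under its middle, on the bench.
- respirator: Grey half-mask respirator with two white filter cartridges, about 210 mm wide along its y, 65 mm high; leave alone. Origin: centre of its underside.

How it is judged:
By the outcome, as a careful person would: the job done as asked, in the order asked, and still so for the second after the job is handed in, while the arm keeps its last pose, push and grip.
It also fails if it takes over 67 s, if anything falls off the work surface, if the arm or the gripper's body presses on something with over 40 N, if the wrist force passes 120 N, or if a joint passes its speed limit or range.

## Robot

A 7-joint arm with a two-finger parallel gripper is mounted at the origin on the work surface. World frame = base frame: x ahead of the robot, y to its left, z up, the work surface at z = 0. Lengths are in m, angles in rad, forces in N, time in s.
With the tool pointing down it reaches from about 0.425 to 0.825 m from the base axis. Payload 3.6 kg.
Tool frame: the origin (TCP) lies where the fingers leave the gripper's body, on its centre line; the fingertips stand 73 mm ahead of it and the grasp point (between the pads) lies 54 mm ahead of it; x points along the fingers, y is the direction in which the jaws open and shut, and the axes are right-handed (so a half turn about x gives the same grasp; the last joint's range is limited). The gripper opens to 85 mm and grips with 20 to 120 N. Pads are 22 mm wide; open, the fingers measure 114 mm over their backs; the gripper's body (76 mm by 85 mm) begins 54 mm behind the grasp point. The pads swing forward as they close: fully open they stand 13 mm farther back than shut.
Start: joints at [-1.248, 0.615, -0.013, 1.423, 0.008, 1.103, -0.04], TCP at [0.222, 0.611, 0.304] pointing down, gripper open.
Joint ranges: [-3.12, 3.12], [-0.3, 2.06], [-1.34, 1.32], [0.26, 2.42], [-1.36, 4.5], [0.01, 1.98], [-2.84, 2.84]. Speed limits (rad/s): [2.79, 2.79, 3.14, 3.14, 3.14, 3.14, 3.14].

## Interface

Orientations are given as a unit quaternion [x, y, z, w].
In Python, from station import arm, snapshot, camera_info, ticket gives the robot as it stands. Calls block until the motion is done:
- arm.movep(position, orientation): joint-space move of the TCP to a pose.
- arm.line_to(position, velocity=0.15, ori=None): straight line of the TCP; ori=None keeps the orientation; velocity is the mean speed in m/s.
- arm.move_j(angles): joint-space move.
- arm.move_gripper(opening, effort=None): opening from 0.0 (shut) to 1.0 (fully open); effort is the grip in N (None keeps the last); returns when the fingers have stopped.
- arm.pause(seconds).
- arm.ik(position, orientation): joint angles nearest the present ones, or None.
- snapshot(name): name is "side" or "top"; returns the picture (480x640x3 uint8, blue, green, red); there is no depth.
- camera_info(name): a dict with "fx", "fy", "cx", "cy" (pixels), "R" (3x3) and "t" (3): a world point X has camera coordinates R X + t. Camera axes: x right, y down, z forward; pixel columns grow to the right and rows downward; lengths in m; the calibration is good to about 2 mm. A picture is of the moment at which its call begins. camera_info takes no time and is no camera call.
A pose or a line that the arm cannot do raises arm.MotionError and nothing moves.
- ticket.finish_job(): hands the job in, once; it reports no verdict.
Readings, each from a call of its own:
- arm.read_time(): time.
- arm.read_joint_positions(): joint angles.
- arm.read_dq(): joint speeds.
- arm.read_effort(): joint torques, N m.
- arm.read_tool_pos(): TCP position.
- arm.read_eef_rot(): TCP orientation.
- arm.read_ft_force(): force on the tool from outside, world axes, zero at the start.
- arm.read_wrist_torque(): the same for the moment, N m.
- arm.read_opening(): opening from 0.0 (shut) to 1.0 (fully open).
Only numpy, scipy, OpenCV 4.12 (cv2) and the standard library are available. Lean on these libraries where they do the work, as an engineer would, in place of code of your own. Each camera call takes 0.05 s, during which the arm holds its last target. There are 200 camera calls.

## Working session

There is one attempt and no reset: what is moved stays moved. The work goes in short steps, each a Python script; the robot and the scene stay as the last script left them, time stands still between calls to the robot, and variables do not carry over. Pictures are saved under pics/ and viewed, about 8 in all and at most 12, crops included, and the job is handed in when it is done.

```bash
mkdir -p pics; ls; python3 - <<'E'
from station import arm, snapshot, camera_info
import cv2
for n in("top","side"):
    cv2.imwrite(f"pics/{n}0.png",snapshot(n)); c=camera_info(n); print(n,c)
print(arm.read_time(),arm.read_eef_rot(),arm.read_tool_pos())
E
```

```text
pics
top {'fx': 514.179126395324, 'fy': 514.179126395324, 'cx': 321.5192069223279, 'cy': 241.49686956864463, 'R': array([[-0.02309117, -0.9997182 , -0.00550608],
       [-0.99401851,  0.02354687, -0.10664306],
       [ 0.10674266,  0.00301064, -0.99428212]]), 't': array([-0.00127667,  0.62591557,  1.20068212])}
side {'fx': 534.6313181628091, 'fy': 534.6313181628091, 'cx': 310.3584942161045, 'cy': 247.20244306464096, 'R': array([[ 0.69629174, -0.71766899, -0.01135936],
       [-0.4919776 , -0.46567994, -0.73559515],
       [ 0.522624  ,  0.51777738, -0.67732617]]), 't': array([-0.41157416,  0.37914562,  1.17191916])}
0.1 [ 0.12184582  0.69651963 -0.12349759  0.69624877] [0.22194913 0.61036069 0.30283563]
```

View pics/top0.png

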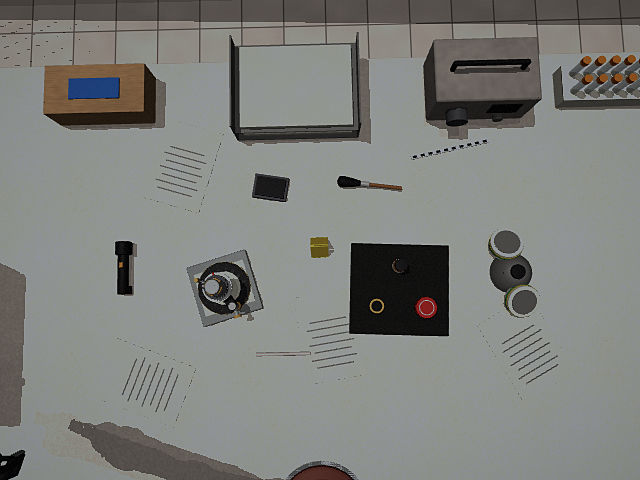

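View pics/side0.png

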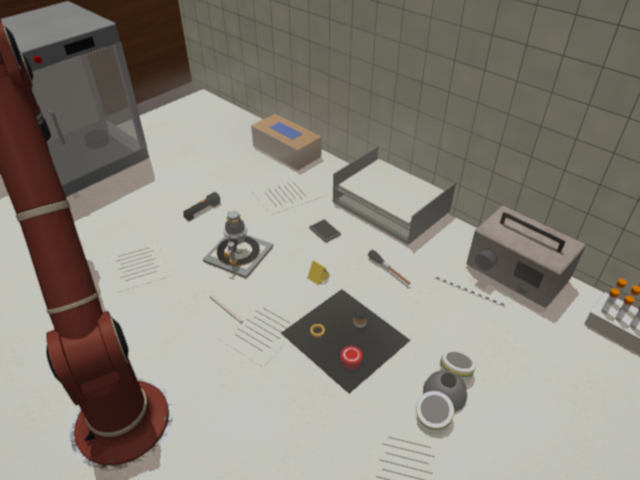

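Top view: magnifier at about (215,288), cap at (426,308), jar at (400,267), ring at (377,306), marker at (320,247). Side view: tube top at about (234,216), cap at (351,356). Next I'll zoom in on the magnifier and the cap.

```bash
cat > h.py <<'E'
import numpy as np, cv2
from station import arm, snapshot, camera_info, ticket
C={n:camera_info(n) for n in("top","side")}
def ray(n,u,v):
    c=C[n];d=np.array([(u-c["cx"])/c["fx"],(v-c["cy"])/c["fy"],1]);R=c["R"];o=-R.T@c["t"];d=R.T@d
    return o,d/np.linalg.norm(d)
def onz(n,u,v,z):
    o,d=ray(n,u,v);return o+d*(z-o[2])/d[2]
def proj(n,X):
    c=C[n];p=c["R"]@np.asarray(X)+c["t"];return c["fx"]*p[0]/p[2]+c["cx"],c["fy"]*p[1]/p[2]+c["cy"]
def two(pt,ps):
    (a,d),(b,e)=ray("top",*pt),ray("side",*ps)
    s=np.linalg.lstsq(np.c_[d,-e],b-a,rcond=None)[0];p,q=a+s[0]*d,b+s[1]*e
    return (p+q)/2,np.linalg.norm(p-q)
def crop(im,x,y,w,h,k): return cv2.resize(im[y:y+h,x:x+w],None,fx=k,fy=k,interpolation=cv2.INTER_CUBIC)
E
python3 - <<'E'
from h import *
t=cv2.imread("pics/top0.png");s=cv2.imread("pics/side0.png")
cv2.imwrite("pics/c1.png",np.hstack([crop(t,180,242,90,90,4.4),crop(s,195,200,90,90,4.4)]))
for n,im in(("top",t),("side",s)):
    h=cv2.cvtColor(im,cv2.COLOR_BGR2HSV)
    m=(((h[...,0]<8)|(h[...,0]>172))&(h[...,1]>150)&(h[...,2]>90)).astype(np.uint8)
    k,l,st,ce=cv2.connectedComponentsWithStats(m)
    for i in range(1,k):
        if st[i,4]>15 or (180<ce[i,0]<280 and 200<ce[i,1]<330): print(n,st[i],ce[i])
    if n=="top": print("cap",onz("top",426,308,.029))
E
```

```text
top [212 273   2   2   3] [212.66666667 273.33333333]
top [415 297  22  21 147] [425.4829932  306.97959184]
top [420 301  13  13 131] [426.28244275 307.15267176]
cap [ 0.46162178 -0.26014107  0.029     ]
side [ 91 312  18  21 115] [102.29565217 320.34782609]
side [ 47 331  13  18 128] [ 52.34375 337.3125 ]
side [ 63 331  54  30 578] [ 89.92041522 346.48788927]
side [ 61 337   7   4  17] [ 63.23529412 338.35294118]
side [ 51 347  14  20 155] [ 57.92903226 357.83870968]
side [341 346  21  18 112] [350.95535714 355.58928571]
side [346 350  11   9  81] [351.11111111 353.9382716 ]
side [139 382  28  44 491] [154.85743381 401.04887984]
side [ 75 412  16  46 379] [ 82.15831135 435.9182058 ]
side [157 420  10  17  47] [161.5106383  427.76595745]
```

View pics/c1.png

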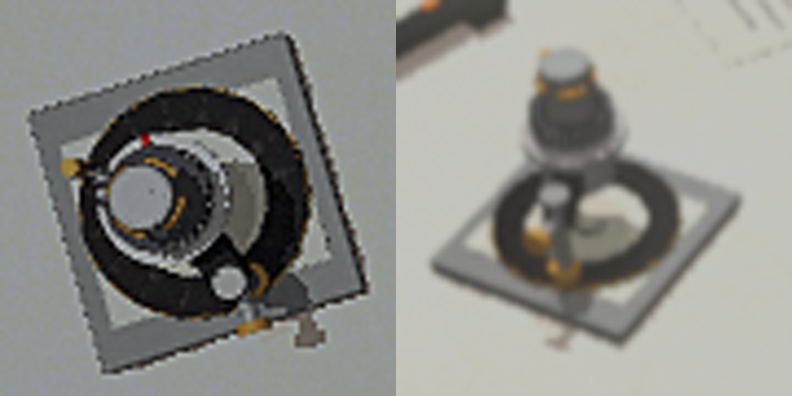

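Zoom: tube top disc at top (211.5,286.5) / side (233,214.5). The gold thumb pin is at top (195.8,279.8), the red mark at (212.7,273.3), and the post at (231.7,306). The pin is anticlockwise of the mark, so the collar is unlocked.

```bash
python3 - <<'E'
from h import *
np.set_printoptions(precision=4,suppress=True)
f=lambda x,y,o:((x+.5)/4.4-.5+o[0],(y+.5)/4.4-.5+o[1])
T=(180,242);S=(195,200)
eye=onz("top",*f(140,197,T),.15);print("eye",eye, "two",two(f(140,197,T),f(169,65,S)))
cor=[onz("top",*f(*p,T),.012) for p in((288,35),(367,292),(107,372),(30,115))]
c=np.mean(cor,0);print("plate",c,[np.linalg.norm(cor[i]-cor[i-1]) for i in range(4)], [np.degrees(np.arctan2(*(cor[i]-cor[i-1])[1::-1])) for i in range(4)])
for nm,q in(("eye",eye),("plate",c)):
    for k,p,z in(("red",(146,139),.096),("pin",(71,168),.126),("post",(229,283),.089)):
        d=onz("top",*f(*p,T),z)-q;print(nm,k,np.hypot(*d[:2]),np.degrees(np.arctan2(d[1],d[0])),d[:2]+q[:2])
# masks: tube disc, pin, cap
t=cv2.imread("pics/top0.png");s=cv2.imread("pics/side0.png")
for n,im,p in(("top",t,f(140,197,T)),("side",s,f(169,65,S))):
    h=cv2.cvtColor(im,cv2.COLOR_BGR2HSV);g=cv2.cvtColor(im,cv2.COLOR_BGR2GRAY)
    u,v=map(round,p);print(n,u,v);print(h[v-7:v+8,u-22 if n=="top" else u-8:u+9,2])
    b=((h[...,0]>10)&(h[...,0]<30)&(h[...,1]>110)).astype(np.uint8)
    k,l,st,ce=cv2.connectedComponentsWithStats(b)
    for i in range(1,k):
        if abs(ce[i]-p).max()<50 and st[i,4]>3:print("brass",n,st[i],ce[i])
ms=[]
for n,im,c0,z in(("top",t,(426,308),.029),("side",s,(351,356),.029)):
    h=cv2.cvtColor(im,cv2.COLOR_BGR2HSV)
    m=(((h[...,0]<10)|(h[...,0]>170))&(h[...,1]>90)&(h[...,2]>50)).astype(np.uint8)
    r=np.zeros_like(m);r[c0[1]-20:c0[1]+20,c0[0]-20:c0[0]+20]=1
    ct=max(cv2.findContours(m*r,0,1)[0],key=cv2.contourArea);e=cv2.minEnclosingCircle(ct)
    print("cap",n,e,cv2.boundingRect(ct),onz(n,*e[0],.0165))
    ms.append(e[0])
print(two(*ms))
E
```

```text
eye [0.5216 0.2231 0.15  ] two (array([0.5214, 0.2241, 0.1468]), np.float64(0.000681680442448804))
plate [0.5212 0.2214 0.012 ] [np.float64(0.1488019840128954), np.float64(0.14853514548720795), np.float64(0.1480402719302312), np.float64(0.1477567739175928)] [np.float64(-73.98943927738968), np.float64(-163.46273700762438), np.float64(105.70579854426401), np.float64(16.836240616959177)]
eye red 0.03223237003019564 15.666708256203364 [0.5526 0.2318]
eye pin 0.04289487919566476 68.26973410253082 [0.5375 0.263 ]
eye post 0.054399790061206516 -143.34007228890243 [0.4779 0.1906]
plate red 0.033141954467637305 18.410889410924078 [0.5526 0.2318]
plate pin 0.04468561196311911 68.61753228921121 [0.5375 0.263 ]
plate post 0.05303049684370402 -144.60336549289636 [0.4779 0.1906]
top 211 286
[[113  95 103 106 106 153 150 154 118  27  22  21  10  17  21  54 181 113
   27  47  38  37  69  72  74  40 124 158 139  45  66]
 [163  91 104 106 108 153 149 155 145  36  34  29  26  78  31  63 146  44
   85 120 147 148 147 148 146 130  81  30  87 148 124]
 [159 112 108 106 109 139 154 160  50  34  48  98  94 
[... 3149 characters left out ...]
 [190 174 160 133  94  82  84  90  92  93  97 105 110  90  87 112 152]
 [191 175 150 126  93  82  92 108 119 129 127 128 128  96  77  87 114]
 [182 151 114  96  84  85 102 124 136 146 137 124 112  88  77  76  86]]
brass side [201 200   4   3   8] [202.25  200.875]
brass side [232 220   6   3  11] [234.4545 220.8182]
brass side [224 253   6   5  22] [226.4091 254.5455]
brass side [229 259   8   6  26] [232.4615 261.7308]
cap top ((425.5, 307.0), 11.236202239990234) (415, 297, 22, 21) [ 0.4637 -0.2615  0.0165]
cap side ((351.0116271972656, 356.8023376464844), 12.362529754638672) (340, 345, 23, 25) [ 0.4628 -0.2592  0.0165]
(array([ 0.4629, -0.2604,  0.0178]), np.float64(0.0022588668673902516))
```

```bash
cat >> h.py <<'E'
from scipy.spatial.transform import Rotation as Ro
AX=np.array([.5214,.2223]);H=np.radians(16.3)
def down(a):  # tool pointing down, jaws along world angle a
    y=np.array([np.cos(a),np.sin(a),0]);x=np.array([0,0,-1.]);return Ro.from_matrix(np.c_[x,y,np.cross(x,y)]).as_quat()
def pinp(th,z,r=.044): return [AX[0]+r*np.cos(th),AX[1]+r*np.sin(th),z]
E
python3 - <<'E'
from h import *
np.set_printoptions(precision=2,suppress=True)
th0=np.radians(68.4)
for s in(1,-1):
    print(s)
    for p,a in((pinp(th0,.28),th0),(pinp(th0,.179),th0),(pinp(H,.179),H),(pinp(H,.26),H)):
        q=arm.ik(p,down(a+s*np.pi/2));print(q if q is None else np.array(q))
    for p in([.463,-.260,.15],[.463,-.260,.08],[*AX,.26],[*AX,.20]):
      for a in (H,H+.8,H-.8):
        q=arm.ik(p,down(a+s*np.pi/2));print("cap",p,a,q if q is None else np.array(q))
E
```

```text
1
[-0.26  0.58 -0.38  1.6   0.25  1.    2.05]
[-0.26  0.71 -0.39  1.71  0.35  0.8   1.96]
[-0.34  0.7  -0.14  1.68  0.13  0.78  1.31]
[-0.35  0.6  -0.13  1.6   0.09  0.95  1.34]
cap [0.463, -0.26, 0.15] 0.2844886680750757 [ 0.52  0.64 -0.08  1.93  0.08  0.58  2.24]
cap [0.463, -0.26, 0.15] 1.0844886680750758 [ 0.68  0.66 -0.32  1.92  0.35  0.61  2.79]
cap [0.463, -0.26, 0.15] -0.5155113319249243 [ 0.37  0.65  0.15  1.93 -0.17  0.58  1.69]
cap [0.463, -0.26, 0.08] 0.2844886680750757 [ 0.63  0.77 -0.25  1.96  0.4   0.46  1.94]
cap [0.463, -0.26, 0.08] 1.0844886680750758 [ 0.78  0.81 -0.49  1.95  0.71  0.55  2.45]
cap [0.463, -0.26, 0.08] -0.5155113319249243 [ 0.55  0.76 -0.12  1.96  0.19  0.43  1.34]
cap [np.float64(0.5214), np.float64(0.2223), 0.26] 0.2844886680750757 [-0.36  0.53 -0.12  1.72  0.08  0.89  1.34]
cap [np.float64(0.5214), np.float64(0.2223), 0.26] 1.0844886680750758 [-0.22  0.55 -0.35  1.72  0.23  0.91  2.  ]
cap [np.float64(0.5214), np.float64(0.2223), 0.26] -0.5155113319249243 [-0.49  0.53  0.08  1.73 -0.05  0.88  0.66]
cap [np.float64(0.5214), np.float64(0.2223), 0.2]
[... 982 characters left out ...]
1.14  0.83 -0.54]
cap [np.float64(0.5214), np.float64(0.2223), 0.26] 0.2844886680750757 [-0.83  0.6   0.63  1.74 -0.43  0.94 -1.31]
cap [np.float64(0.5214), np.float64(0.2223), 0.26] 1.0844886680750758 [-0.72  0.56  0.44  1.74 -0.29  0.91 -0.64]
cap [np.float64(0.5214), np.float64(0.2223), 0.26] -0.5155113319249243 [-1.06  0.79  1.13  1.75 -0.79  1.14 -1.77]
cap [np.float64(0.5214), np.float64(0.2223), 0.2] 0.2844886680750757 [-0.8   0.67  0.58  1.8  -0.49  0.82 -1.26]
cap [np.float64(0.5214), np.float64(0.2223), 0.2] 1.0844886680750758 [-0.69  0.64  0.4   1.8  -0.34  0.77 -0.61]
cap [np.float64(0.5214), np.float64(0.2223), 0.2] -0.5155113319249243 [-1.05  0.89  1.13  1.81 -0.92  1.08 -1.66]
```

```bash
python3 - <<'E'
from h import *
np.set_printoptions(precision=3,suppress=True)
th0=np.radians(68.4);P=np.pi/2
print(arm.read_time())
arm.movep(pinp(th0,.27),down(th0+P)); print(arm.read_time())
arm.move_gripper(.5,20)
cv2.imwrite("pics/t1.png",snapshot("top"));s=snapshot("side")
cv2.imwrite("pics/c2.png",np.hstack([crop(cv2.imread("pics/t1.png"),160,230,110,110,3.6),crop(s,180,170,110,110,3.6)]))
arm.line_to(pinp(th0,.179),.12); print(arm.read_time(),np.array(arm.read_ft_force()),np.array(arm.read_tool_pos()))
E
```

```text
0.1
1.9083
3.4083 [0.963 0.26  0.262] [0.538 0.264 0.18 ]
```

View pics/c2.png

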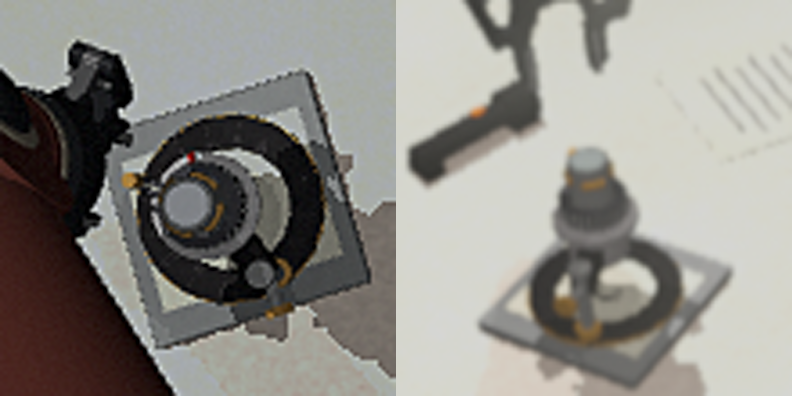

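The gripper's fingertips straddle the pin (top crop: fingers at about (125,140) and (90,215), pin at (130,180)). I lowered it without contact, so now I'll grip the pin and turn the collar.

```bash
python3 - <<'E'
from h import *
np.set_printoptions(precision=3,suppress=True)
th0=np.radians(68.4);P=np.pi/2
arm.move_gripper(0,25);print("grip",arm.read_opening(),np.array(arm.read_ft_force()))
for th in np.linspace(th0,H,8)[1:]:
    arm.line_to(pinp(th,.179),.05,down(th+P));print(np.degrees(th),np.array(arm.read_ft_force()),arm.read_opening())
p=np.array(arm.read_tool_pos());print(p,np.degrees(np.arctan2(p[1]-AX[1],p[0]-AX[0])),np.hypot(*(p[:2]-AX)))
arm.move_gripper(.5);print(np.array(arm.read_ft_force()))
arm.line_to(pinp(H,.26),.15)
arm.movep([.463,-.260,.20],down(H-.6+P));print(arm.read_time())
t=snapshot("top");s=snapshot("side");cv2.imwrite("pics/t2.png",t);cv2.imwrite("pics/s2.png",s)
cv2.imwrite("pics/c3.png",np.hstack([crop(t,185,250,60,60,6.6),crop(s,200,200,60,60,6.6)]))
E
```

```text
grip 0.1000401981074541 [0.074 0.103 3.566]
60.95714285714287 [-1.322 -0.814  4.089] 0.09865280680043821
53.51428571428572 [-0.453  0.12   6.146] 0.10254344256264271
46.07142857142858 [-1.508 -1.711  6.121] 0.10035841763141502
38.62857142857143 [-2.064 -1.005  6.025] 0.10175464097141303
31.185714285714297 [-2.188 -0.286  6.872] 0.10343839716597268
23.74285714285715 [-2.952 -0.747  7.21 ] 0.10117170962363313
16.3 [-3.587 -0.603  7.819] 0.0999034619171035
[0.563 0.235 0.18 ] 17.05701704620037 0.04305208151281042
[ 0.046  0.027 -0.011]
8.7417
```

View pics/c3.png

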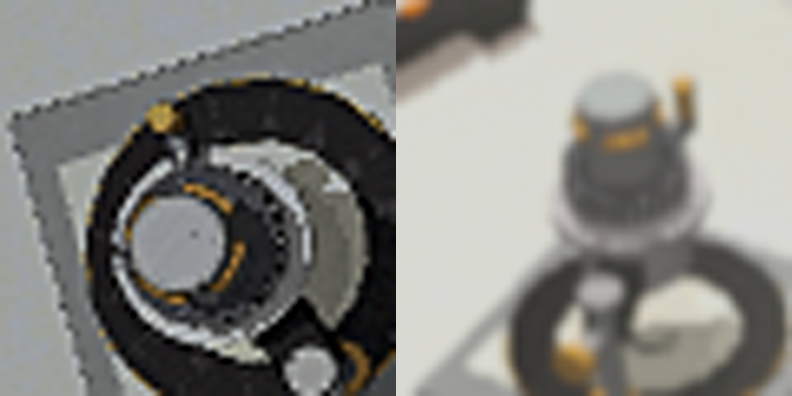

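The pin now stands over the mark (crop (164,117)), and the red mark is hidden beneath the arm. I'll check the angle numerically.

```bash
python3 - <<'E'
from h import *
np.set_printoptions(precision=4,suppress=True)
t=cv2.imread("pics/t2.png");t0=cv2.imread("pics/top0.png");s=cv2.imread("pics/s2.png")
# refined plate heading: fit lines to plate contour, both pictures
for im in(t0,t):
    g=cv2.GaussianBlur(cv2.cvtColor(im,cv2.COLOR_BGR2GRAY),(3,3),0)
    m=np.zeros_like(g);m[240:335,180:275]=(g[240:335,180:275]<134)
    m=cv2.morphologyEx(m,cv2.MORPH_OPEN,np.ones((5,5),np.uint8))
    ct=max(cv2.findContours(m,0,1)[0],key=cv2.contourArea)
    b=cv2.boxPoints(cv2.minAreaRect(ct));X=np.array([onz("top",*p,.012)for p in b])
    e=np.roll(X,-1,0)-X;print("plate",X.mean(0),np.linalg.norm(e,axis=1),(np.degrees(np.arctan2(e[:,1],e[:,0]))%90))
def brass(im,c,r):
    h=cv2.cvtColor(im,cv2.COLOR_BGR2HSV);b=((h[...,0]>10)&(h[...,0]<30)&(h[...,1]>90)).astype(np.uint8)
    k,l,st,ce=cv2.connectedComponentsWithStats(b);return [(st[i],ce[i]) for i in range(1,k) if abs(ce[i]-c).max()<r and st[i,4]>2]
for im,c in((t0,(196,279.5)),(t,(209.4,267.3))):
    for st,ce in brass(im,c,5): 
        p=onz("top",*ce,.122);print("pin",st,ce,p,np.degrees(np.arctan2(*(p[:2]-AX)[::-1])),np.hypot(*(p[:2]-AX)))
print("side brass",brass(s,(243,214),8))
for th in(14,16.3,18): print(th,proj("top",pinp(np.radians(th),.126)),proj("side",pinp(np.radians(th),.126)))
print("eye side",onz("side",233,214.5,.15),"proj",proj("side",[*AX,.15]),proj("top",[*AX,.15]))
# tube disc via centroid of bright blob
g=cv2.cvtColor(t,cv2.COLOR_BGR2GRAY);m=np.zeros_like(g);m[276:298,201:223]=(g[276:298,201:223]>125)
m=cv2.morphologyEx(m,cv2.MORPH_OPEN,cv2.getStructuringElement(2,(7,7)))
k,l,st,ce=cv2.connectedComponentsWithStats(m);i=l[287,212];print("disc",st[i],ce[i],onz("top",*ce[i],.15))
E
```

```text
plate [0.5207 0.2209 0.012 ] [0.1569 0.1565 0.1549 0.1561] [15.8884 16.5339 15.7003 17.2726]
plate [0.5203 0.2209 0.012 ] [0.1556 0.1558 0.1536 0.1554] [15.8875 16.5373 15.7002 17.2701]
pin [194 278   7   4  23] [196.6522 279.5652] [0.5381 0.262  0.122 ] 67.20781534230647 0.04302419105695307
pin [205 266   9   4  25] [209.52 267.64] [0.5638 0.2335 0.122 ] 14.762329740627228 0.04384629188271363
side brass [(array([242, 212,   3,   5,   8], dtype=int32), array([242.875, 213.5  ]))]
14 (np.float64(209.35671047541928), np.float64(267.3999139727305)) (np.float64(243.65079014919567), np.float64(211.77217811863204))
16.3 (np.float64(208.58596111721857), np.float64(267.6267066013278)) (np.float64(243.12961534309306), np.float64(211.58564145371693))
18 (np.float64(208.02194178550806), np.float64(267.81401438962774)) (np.float64(242.73574468970543), np.float64(211.45692292232403))
eye side [0.5185 0.2207 0.15  ] proj (np.float64(233.43424322554426), np.float64(213.74708677985922)) (np.float64(211.81131693565197), np.float64(286.45698819623965))
disc [205 280  13  14 124] [210.5968 286.8468] [0.5206 0.2249 0.15  ]
```

Pin angle is about 15–17° against a stand heading of 16.3°, so the collar is locked to within about 1.5°. Next is the cap.

```bash
python3 - <<'E'
from h import *
np.set_printoptions(precision=4,suppress=True)
P=np.pi/2
a=onz("top",426.28,307.15,.029);b=onz("side",351.1,353.9,.029);print("cap",a,b)
cap=a[:2]*.6+b[:2]*.4
a0=H-.6+P
arm.move_gripper(.85,60)
arm.line_to([*cap,.20],.1,down(a0)); arm.line_to([*cap,.077],.12);print(arm.read_ft_force())
arm.move_gripper(0,90);print(arm.read_opening(),np.array(arm.read_tool_pos()),np.array(arm.read_ft_force()))
arm.line_to([*cap,.26],.2);print(arm.read_opening(),np.array(arm.read_ft_force()))
arm.movep([*AX,.30],down(H+P));print(arm.read_time(),np.array(arm.read_tool_pos()))
arm.line_to([*AX,.245],.1)
t=snapshot("top");s=snapshot("side");cv2.imwrite("pics/t3.png",t);cv2.imwrite("pics/s3.png",s);print(arm.read_time(),arm.read_opening(),np.array(arm.read_tool_pos()),np.array(arm.read_ft_force()))
cv2.imwrite("pics/c4.png",np.hstack([crop(t,165,235,100,100,4),crop(s,190,150,100,100,4)]))
E
```

```text
cap [ 0.4636 -0.2609  0.029 ] [ 0.462  -0.2594  0.029 ]
[-0.6569  0.3463  0.8285]
0.5619212387380418 [ 0.4634 -0.2605  0.0784] [-0.9613  0.2393  6.2596]
0.565237854714826 [ 0.4305 -0.544  -0.2057]
13.85 [0.5221 0.2203 0.2998]
14.65 0.5615123185211187 [0.5219 0.2225 0.2459] [ 0.9828  0.0232 -0.2814]
```

View pics/c4.png

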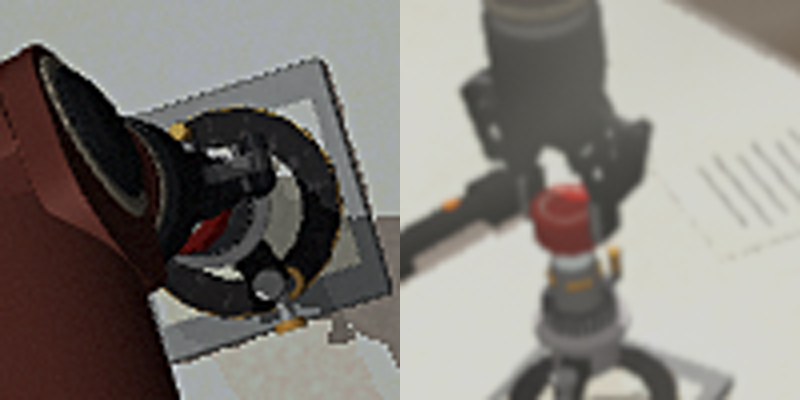

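The cap is held square above the tube. Side crop: cap's left edge at about 532, tube's at about 548. I'll check the centring numerically.

```bash
python3 - <<'E'
from h import *
np.set_printoptions(precision=1,suppress=True,linewidth=200)
s=cv2.imread("pics/s3.png");s2=cv2.imread("pics/s2.png")
def edge(row,lo,hi,ch):  # subpixel 50% crossing left->right
    g=row[lo:hi].astype(float);a,b=g[:3].mean(),g[-2:].mean();m=(a+b)/2
    i=np.where((g[:-1]-m)*(g[1:]-m)<=0)[0][0];return lo+i+(g[i]-m)/(g[i]-g[i+1])
for v in range(200,212,2): print("cap L",v,edge(s[v,:,1],316-2*96 if 0 else 217,229,1))
for v in range(216,219): print("tube L",v,s[v,220:246,1])
for v in range(211,218): print("tube s2",v,s2[v,222:248,1])
for z in(.1715,.184,.1965): 
    u,w=proj("side",[.5219,.2225,z]);d=(C["side"]["R"]@[.5219,.2225,z]+C["side"]["t"])[2];print(z,u,w,"cap left exp",u-.025*C["side"]["fx"]/d)
for z in(.15,.14): u,w=proj("side",[.5219,.2225,z]);print("tube",z,u,w,u-.017*534.6/1.43,u+.017*534.6/1.43)
E
```

```text
cap L 200 218.01666666666668
cap L 202 218.00925925925927
cap L 204 217.1315789473684
cap L 206 223.10641025641024
cap L 208 223.11342592592592
cap L 210 223.81172839506172
tube L 216 [213 212 212 212 213 211 193 140 115 135 151 155 157 157 153 146 130 107  93 114 166 190 145  97 108 163]
tube L 217 [213 213 212 213 212 206 178 121  95 107 121 126 131 130 122 113 102  91  87 102 148 177 145  98 102 158]
tube L 218 [212 212 212 213 212 204 168 113  90  92  96 100 102 101  98  94  91  88  88  94 121 150 135  95  95 156]
tube s2 211 [216 216 216 217 217 216 214 208 201 197 194 191 190 194 199 205 211 216 215 209 202 198 199 207 214 215]
tube s2 212 [216 216 217 217 216 214 206 196 189 188 188 186 187 188 188 190 198 212 214 199 178 171 173 192 212 216]
tube s2 213 [217 217 216 217 215 208 195 189 187 187 188 188 188 188 187 184 184 201 210 195 154 139 145 180 211 217]
tube s2 214 [216 216 217 217 212 197 186 187 189 188 188 189 189 189 187 179 166 176 201 198 142 105 127 177 212 217]
tube s2 215 [217 217 217 216 207 181 174 183 188 188 189 189 189 188 183 167 142 146 187 197 144  96 119 174 211 217]
tube s2 216 [216 217 217 215 199 160 155 171 181 182 184 183 181 176 163 140 115 132 182 196 149 100 112 167 210 217]
tube s2 217 [216 217 217 212 187 140 125 143 155 159 164 162 154 141 122 106  97 120 165 185 149 102 106 162 209 217]
0.1715 232.6630953147676 207.43586138663568 cap left exp 223.4052219739327
0.184 232.15187750900688 203.77616830728562 cap left exp 222.83939188772936
0.1965 231.6345925559617 200.07304188762893 cap left exp 222.26684651416258
tube 0.15 233.5285041911736 213.63112853128925 227.17311957578897 239.88388880655822
tube 0.14 233.92515806742014 216.47068425379933 227.56977345203552 240.28054268280476
```

The cap matches the TCP. Both cameras put the tube about 1.5 mm to −x/+y of my axis estimate. I'll shift to (0.5206, 0.2238) and go down, watching the force.

```bash
python3 - <<'E'
from h import *
np.set_printoptions(precision=2,suppress=True)
A=np.array([.5206,.2238])
arm.line_to([*A,.232],.08)
f0=np.array(arm.read_ft_force());print(f0)
for z in np.arange(.228,.2115,-.002):
    arm.line_to([*A,z],.03);f=np.array(arm.read_ft_force());p=np.array(arm.read_tool_pos());print(z,f,p*1000,np.array(arm.read_wrist_torque()))
    if f[2]-f0[2]>7 or np.hypot(*f[:2])>10: break
print(arm.read_time(),arm.read_opening())
E
```

```text
[ 0.4  -0.73  0.14]
0.228 [-0.06 -0.19 -0.26] [520.58 223.73 227.94] [ 0.05  0.01 -0.02]
0.226 [ 0.07 -0.53 -0.78] [520.57 223.74 225.94] [-0.02 -0.06  0.  ]
0.224 [-0.26 -0.46  0.77] [520.53 223.75 223.85] [ 0.01 -0.05 -0.03]
0.222 [-0.28  0.03 -0.07] [520.51 223.76 221.84] [0.   0.02 0.03]
0.22 [ 0.8   0.15 -0.19] [520.69 223.88 219.92] [ 0.06 -0.06  0.  ]
0.218 [ 0.82  0.54 -1.49] [520.77 223.91 217.95] [ 0.04 -0.15 -0.01]
0.216 [ 0.91  0.27 -0.44] [520.73 223.92 215.93] [ 0.1  -0.19  0.01]
0.214 [0.51 0.5  0.01] [520.79 223.95 214.07] [ 0.12 -0.27 -0.01]
0.212 [0.98 0.45 3.88] [521.13 224.14 212.66] [ 0.13 -0.19  0.03]
17.25 0.564005019098548
```

The tube is inside the cap and the cap has reached the spring ring (3.9 N). Pressing on.

```bash
python3 - <<'E'
from h import *
np.set_printoptions(precision=2,suppress=True)
A=np.array([.5208,.2239]);z=.2115
while z>.190:
    arm.line_to([*A,z],.02);f=np.array(arm.read_ft_force());p=np.array(arm.read_tool_pos());print(round(z,4),f,p*1000,arm.read_opening())
    if f[2]>30 or np.hypot(*f[:2])>20: break
    z-=.001 if f[2]<20 else .0005
print(arm.read_time(),z)
s=snapshot("side");cv2.imwrite("pics/s4.png",s);cv2.imwrite("pics/c5.png",crop(s,190,160,90,90,5))
E
```

```text
0.2115 [-0.58  0.7   5.94] [521.21 224.17 212.51] 0.5639594517032143
0.2105 [-1.24  0.1  10.43] [521.29 224.26 212.19] 0.5621860442977905
0.2095 [-0.8  -0.48 11.48] [521.54 224.43 211.71] 0.5622057169040429
0.2085 [0.36 1.03 6.89] [521.73 224.54 210.13] 0.5599733549882037
0.2075 [3.03 2.77 0.46] [521.31 224.33 207.48] 0.5646104917364576
0.2065 [ 3.43  1.98 -4.21] [520.8  223.99 205.64] 0.5586909288078689
0.2055 [ 3.18  1.76 -5.2 ] [520.84 223.91 205.08] 0.561463944536159
0.2045 [ 3.17  2.01 -1.61] [520.8  223.92 204.65] 0.5641315077365715
0.2035 [0.61 1.05 5.3 ] [520.82 223.93 204.42] 0.5579317234904443
0.2025 [-0.98  0.11 11.48] [520.81 223.95 204.4 ] 0.5636858102479859
0.2015 [-2.08 -0.39 16.  ] [520.8  223.97 204.4 ] 0.5659007530451076
0.2005 [-3.73 -1.14 21.58] [520.78 223.92 204.33] 0.5648634920127177
0.2 [-4.16 -2.29 24.54] [520.75 223.98 204.32] 0.5620525546978947
0.1995 [-5.11 -1.63 27.09] [520.76 223.95 204.31] 0.56393901430586
0.199 [-6.59 -2.75 28.92] [520.75 223.95 204.29] 0.5633216390203349
0.1985 [-7.09 -2.68 31.77] [520.75 223.95 204.27] 0.560949098668537
21.25 0.19849999999999998
```

View pics/c5.png

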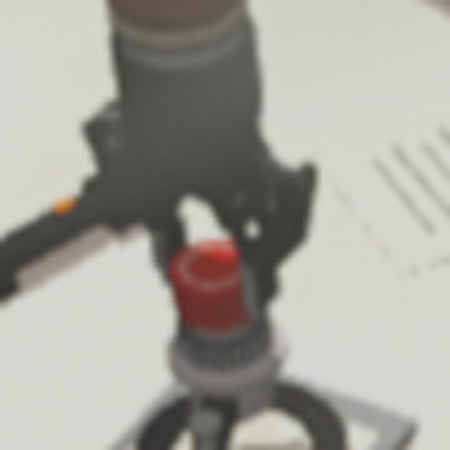

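The force peaked at 11.5 N, dropped at the click and rose again at TCP z 204.3 mm, against 204.4 expected for home. The picture shows the cap fully down over the tube, with the collar just below it. Next: check that the press holds and the collar hasn't moved.

```bash
python3 - <<'E'
from h import *
for _ in range(3):
    arm.pause(.7);print(arm.read_ft_force(),arm.read_tool_pos()[2])
t=snapshot("top");s=snapshot("side")
for n,im,c in(("top",t,(209.5,267.6)),("side",s,(243,213.5))):
    h=cv2.cvtColor(im,cv2.COLOR_BGR2HSV);b=((h[...,0]>10)&(h[...,0]<30)&(h[...,1]>90)).astype(np.uint8)
    k,l,st,ce=cv2.connectedComponentsWithStats(b);print(n,[(st[i,4],ce[i]) for i in range(1,k) if abs(ce[i]-c).max()<8])
for n,im in(("top",t),("side",s)):  # things left alone: change against first picture over mat/objects
    d=cv2.absdiff(im,cv2.imread(f"pics/{n}0.png")).max(2)
    for nm,P in(("jar",(.54,-.21,.03)),("ring",(.467,-.165,.01)),("marker",onz("top",320,247,.03))):
        u,v=map(int,proj(n,P));print(n,nm,d[v-14:v+14,u-14:u+14].max())
cv2.imwrite("pics/c6.png",crop(t,165,235,100,100,5))
print(arm.read_time())
E
```

```text
[-7.68422738 -2.98588799 31.43380302] 0.2042504063752127
[-7.56785723 -2.0041845  31.31800261] 0.20427000781048849
[-7.25454535 -2.85152961 31.72158972] 0.2042609816363109
top [(np.int32(1), array([212., 264.])), (np.int32(21), array([209.80952381, 267.42857143]))]
side []
top jar 15
top ring 21
top marker 23
side jar 19
side ring 19
side marker 20
23.5
```

View pics/c6.png

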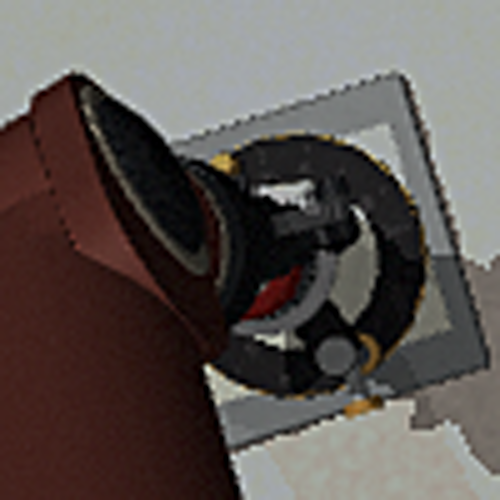

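```bash
python3 - <<'E'
from h import *
print(arm.read_ft_force(),arm.read_time());ticket.finish_job()
E
```

```text
[-6.27557367 -1.80605226 31.94134386] 23.5
the job is handed in; nothing more can be done
```

The collar is turned to the locked mark, the red cap is clicked fully home, and I handed the job in at 23.5 s with the robot still pressing on the cap. The weakest point is the collar: it may be turned about 0.03 rad past the mark.

- **Collar:** I gripped the thumb pin and turned it clockwise by about 52°. My angle estimates for the pin ran from 14.3° to 17°, against a stand heading of about 16.3°. Correcting for the offset between camera and robot favours 14.5°, so the line may sit about 1 mm past the mark. I worked this out only after the cap was on, and left it there rather than move the collar out of order. The arm covered the red mark in the pictures, so I couldn't see the line meet it directly. In the top view the pin had not shifted after the cap was pressed. The side view couldn't show the pin at that stage.
- **Cap:** The pressing force peaked at about 11.5 N, then dropped with the click. The cap stopped at 204.3 mm tool height, where 204.4 mm was expected for fully home.
- **Press:** It held steady at about 31–32 N downwards over 2 s, with about 7 N sideways. That is well under the 60 N that would crack the lens.
- **Rest of the bench:** The jar, lens cell and marker showed no change against the first pictures. I did not check the other items, and the arm passed near only the torch, well above it.

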